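# Shut the knife guard of a webbing cutter and lock it with its quarter-turn stud

### The job

Close up the webbing cutter: swing its yellow knife guard fully down, then take the red wing-head stud out of the wooden pin block and lock the guard with it. Put the stud through the guard's steel bushing, feel for the slot underneath, push it right in against its spring and turn it a quarter turn clockwise to the stop, so that it snaps into its notch and stays locked when you let go. Leave the two other pins in the block and the other things on the bench where they are.

Things in the scene. Friction and masses are not known exactly. Their poses are not given: they have to be found in the camera images.
- guard (a joint): Opening angle (rad) of the cutter's yellow guard, 260 wide, 190 from hinge to free edge, 4 thick. 0 = fully shut, on its stop; starts at 0.45 to 0.75. Hinged along its upper, far edge; its free edge, towards the robot, comes down as it shuts. The stiff hinge stays where it is put; about 5 N near the free edge moves it. The cutter is fixed: cream, 260 wide, 290 deep, 260 high.
- guard_hinge (a point): Middle of the guard's hinge line. y: along the hinge (the machine's left-right). x: up the guard, from free edge to hinge. z: square out of the guard's outer face. These axes swing with the guard.
- guard_lip (a point): Flat spot on the guard's outer face, mid-width, 170 mm from the hinge and 20 mm from the free edge: push here to shut it. Axes as for guard_hinge. Shut, it is about 0.136 m above the bench.
- bore (a point): Centre of the mouth of the steel bushing in the guard, 115 mm from the hinge, 4 mm proud of the sheet. z points out along the bore; with the guard shut it leans 25 degrees from vertical, towards the machine's front (the robot's side). x and y as for guard_hinge. Bushing 31.5 mm inside, 48 outside, 20 long, 1.5 mm chamfer at the mouth.
- slot (a point): Centre of the slot, 31 x 13 mm, in a 6 mm steel plate inside the cutter, 38 mm below the bushing's mouth along the shut bore. Its direction differs between machines: anywhere within 30 degrees either side of the bore's y axis, to be found by feel (this point's axes do not tell it). Clamped: it slips round only if forced (1 N m). A spring plunger pushes the foot back out: 6 N at the plate, 12 N fully pressed.
- stud_mid (a point): Loose steel stud with red wing grip, 98 long, about 0.2 kg; this point is on its axis, half-way up. z: from foot to wing; x: along the wing. Barrel 30 mm diameter with chamfered end, from 25 below to 8.5 above this point; red flange 44 mm diameter, 8.5 to 13 above. It starts upright in one of the block's three holes, flange on the block, wing within 26 degrees of the block's long axis.
- stud_wing (a point): Middle of the stud's wing grip, to be gripped across its thickness: 66 long (x), 14 thick (y), 36 high. The flange's upper face lies 18 mm below this point, the foot 80 mm below.
- stud_foot (a point): Tip of the stud. Tee on a 10 mm neck: 27 long (along x, like the wing), 10 wide, 9 high, tapered at the tip. Depth of this point below the bushing's mouth: 38 mm with the tee across the plate; it goes through only with the tee along the slot (within about 6 degrees). Pressed to 57 mm (flange on the bushing at 57.5) it can turn: 90 degrees clockwise, seen from the wing, to a stop; anticlockwise is blocked.
- block: Fixed wooden pin block, 225 long (x), 70 wide (y), 66 high; origin at the centre of its underside. Three 34 mm holes, 62 deep, in a row along x at -74, 0 and +74 mm. The stud and two other pins stand in them in any order. (How the stud locks: let go after the quarter turn, the spring lifts it into its notch, foot at 53 mm; let go unturned, it springs back to 39 mm.)
- ball_pin_mid (a point): Other pin, not for this job: steel with a blue ball knob, 110 mm long; point half-way up. Leave it in the block.
- plug_gauge_mid (a point): Other pin, not for this job: plug gauge with a round black ribbed handle, 107 mm long; point half-way up. Leave it in the block.
- blanks: Stack of laser-cut wooden strips, 150 x 34 x 36 high; origin at the centre of its underside. Leave alone.
- blank: Single wooden strip lying flat, 150 x 34 x 6; origin at the centre of its underside. Leave alone.
- screwdriver: Orange-handled screwdriver, 200 mm long, lying along its x; origin under its middle. Leave alone.
- oil_can: Green can, 56 mm diameter, 130 high; origin under its centre. Leave alone.
- tape: Cardboard-coloured roll lying flat, 100 mm outside, 25 high; origin under its centre. Leave alone.
Mind the look-alikes: they are no part of the job. Leave any pink or turquoise look-alike of the part that bears stud_mid alone.

How it is judged:
On the way, in this order (a step that is already met when the one before it is completed fails the run):
1. the guard is shut (value of joint guard below 0.05 rad), for 0.2 s.
2. the stud has been pushed right in through the bushing and the slot (z of stud_mid in the frame of bore below -0.005 m and angle between the z axis of stud_mid and the z axis of bore, either way round below 0.12 rad and value of joint guard below 0.05 rad), for 0.1 s.
At the end, for the whole second after the job is handed in: The guard is shut (within 0.05 rad) and the stud sits locked in its notch: stud_mid 2 to 5.6 mm below the bushing's mouth along the bore, within 8 mm of it, its axis within 0.1 rad of the bore's, with nothing holding it. Other pins within 30 mm and other things within 40 mm of their starts (value of joint guard below 0.05 rad and z of stud_mid in the frame of bore between -0.0056 and -0.002 m and angle between the z axis of stud_mid and the z axis of bore, either way round below 0.1 rad and distance between stud_mid and bore below 0.008 m); the robot touches nothing.
It fails at once if another pin is pulled out of the block or knocked about (distance of any of ball_pin_mid, plug_gauge_mid from where it was at the start of the episode above 0.03 m).
It fails at once if another thing on the bench is knocked away (distance of any of blanks, blank, screwdriver, oil_can, tape from where it was at the start of the episode above 0.04 m).
It also fails if it takes over 67 s, if anything falls off the work surface, if the arm or the gripper's body presses on something with over 40 N, if the wrist force passes 120 N, or if a joint passes its speed limit or range.

### The arm

A 6-joint arm with a two-finger parallel gripper is mounted at the origin on the work surface. World frame = base frame: x ahead of the robot, y to its left, z up, the work surface at z = 0. Lengths are in m, angles in rad, forces in N, time in s.
With the tool pointing down it reaches from about 0.35 to 0.775 m from the base axis. Payload 5.5 kg.
Tool frame: the origin (TCP) lies at the very end of the fingers, on their centre line; the grasp point (between the pads) lies env.grasp_offset behind it (env.grasp_offset is the distance from the TCP to the grasp point, in m); x points along the fingers, y is the direction in which the jaws open and shut, and the axes are right-handed (so a half turn about x gives the same grasp; the last joint's range is limited). The gripper opens to 85 mm and grips with 20 to 120 N. Pads are 22 mm wide; open, the fingers measure 114 mm over their backs; the gripper's body (76 mm by 85 mm) begins 54 mm behind the grasp point. The pads swing forward as they close: fully open they stand 13 mm farther back than shut.
Start: joints at [-1.442, 0.313, 0.046, 1.304, 0, 1.431], TCP at [0.153, -0.554, 0.231] pointing down, gripper open.
Joint ranges: [-2.76, 2.76], [-0.86, 1.69], [-1.03, 1.26], [-2.2, 2.34], [-1.47, 1.5], [-3.14, 3.14]. Speed limits (rad/s): [2.57, 2.57, 3.14, 3.14, 3.14, 3.14].

### API

Orientations are given as a unit quaternion [w, x, y, z].
In Python, from workcell import get_state, viewer, job, env gives the robot as it stands.
- The arm moves only by the tool send_rows, never from a script. Its argument "plan" is a list of rows, each a list of 6 numbers: the shift along the tool's x, y, z in mm, then the turn, a rotation vector about the tool's x, y, z in degrees. A call has exactly 10 rows; each row is the pose to reach, as a shift and turn from the pose commanded when the call began, along the tool's axes at that moment; what a row does not reach only later rows make up. A row lasts 1/8 s, in which the tool goes at most 62.5 mm and 10.7 degrees, less where a joint would pass 70% of its speed; a pose out of reach is approached as far as the arm can. A call with a gripper value outside its range is refused whole. "claw" is the finger opening in mm, from 0 to 85.4, set as the call begins (left out, the last holds). The fingers move at their own pace and stop on an object; "newtons" is the grip in N (left out, the last holds). Time passes only in rows, so rows that repeat a pose let the fingers close, or fill a call up. It gives the time, the measured TCP pose, the force and the opening at its end, in the units of the state.
- get_state(): the state, without advancing time (a new reading comes with each control period).
- viewer.read_camera(name): name is "scene" or "top" or "wrist"; returns a dict with "frame" (480x640x3 uint8, blue, green, red), "mtx" (3x3 intrinsics, pixels), "rvec" (rotation vector, rad) and "tvec" (3), from world to camera coordinates, as OpenCV has them. Camera axes: x right, y down, z forward; pixel columns grow to the right and rows downward; lengths in m; the calibration is good to about 2 mm. A picture is of the moment at which its call begins. There is no depth.
- job.hand_in(): hands the job in, once; it reports no verdict.
The state is a dict: "clock": time; "joint_pos": joint angles; "qvel": joint speeds; "tau": joint torques, N m; "tcp_pos": TCP position; "orientation": TCP orientation; "wrist_force": force on the tool from outside, world axes, zero at the start; "ft_torque": the same for the moment, N m; "finger_gap": finger opening in m.
Only numpy, scipy, OpenCV 4.12 (cv2) and the standard library are available. Lean on these libraries where they do the work, as an engineer would, in place of code of your own. Each camera call takes 0.05 s, during which the arm holds its last target.

## Working session

There is one attempt and no reset: what is moved stays moved. The work goes in short steps, Python scripts to look and compute and a tool call to move; the robot and the scene stay as the last step left them, time stands still between calls to the robot, and variables do not carry over. Pictures are saved under pics/ and viewed, and the job is handed in when it is done.

Besides the shell and the picture viewer there is one more tool, called after ">>>" by a JSON object that holds its "api" and its "payload", one argument or row to a line. send_rows: Moves the arm, as the interface text tells. Its arguments: {"type":"object","properties":{"plan":{"type":"array"},"claw":{"type":"number"},"newtons":{"type":"number"}},"required":["plan"]}

```bash
ls; mkdir -p pics; python3 - <<'E'
from workcell import get_state, viewer, job, env
import cv2
print(get_state(), env.grasp_offset)
for n in ["scene","top","wrist"]:
    c=viewer.read_camera(n); cv2.imwrite(f"pics/{n}0.png",c["frame"]); print(n,c["mtx"].tolist(),c["rvec"],c["tvec"])
E
```

```text
pics
{'clock': 0.0, 'joint_pos': array([-1.44158139e+00,  3.14011537e-01,  4.49972952e-02,  1.30360111e+00,
       -1.96155558e-05,  1.43118041e+00]), 'qvel': array([ 0.00069516, -0.00045919, -0.00163052, -0.00136077,  0.00106915,
        0.00063739]), 'tau': array([-3.02069930e-04, -4.80633008e+01,  2.98528862e+01,  1.96413085e-02,
       -1.36986205e-04, -5.45306605e-06]), 'tcp_pos': array([ 0.15263323, -0.55384969,  0.23041002]), 'orientation': array([-0.09411693, -0.70072468, -0.09540323,  0.70073186]), 'wrist_force': array([-0.43291222,  0.82382755,  0.6592226 ]), 'ft_torque': array([ 0.00730529, -0.02530013,  0.03707026]), 'finger_gap': 0.08528717235631353} 0.0187
scene [[575.6985525577832, 0.0, 317.6544423633773], [0.0, 575.6985525577832, 245.9125038109636], [0.0, 0.0, 1.0]] [ 1.77013729  1.50223162 -0.7404517 ] [-0.07485757 -0.18484252  1.90682399]
top [[439.97587788981457, 0.0, 315.8986935751176], [0.0, 439.97587788981457, 235.12199667436772], [0.0, 0.0, 1.0]] [ 2.1557444  -2.20849258  0.09832489] [0.02044629 0.52346488 1.12904241]
wrist [[416.5510011615574, 0.0, 318.01278123874], [0.0, 416.5510011615574, 235.7437985182221], [0.0, 0.0, 1.0]] [-2.32484898  1.76926139  0.23977447] [-0.57430118 -0.03499033  0.37841524]
```

View pics/scene0.png

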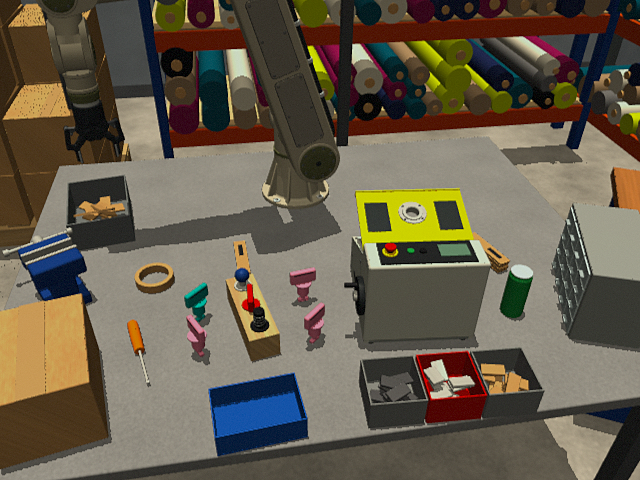

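View pics/top0.png

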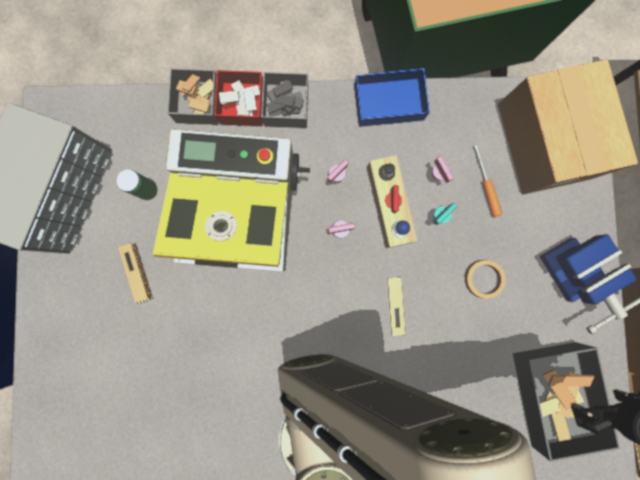

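View pics/wrist0.png

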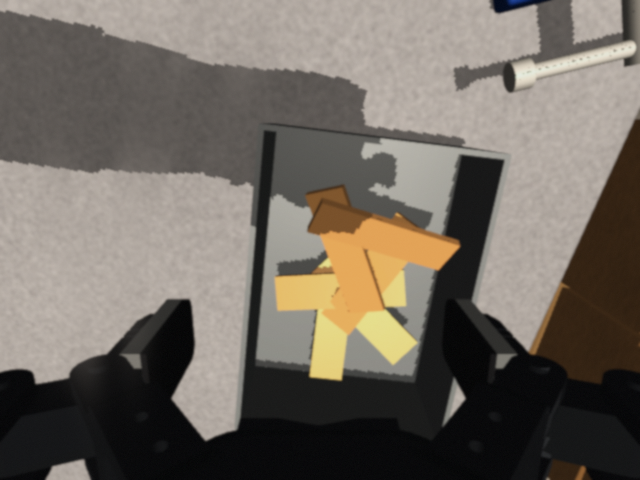

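The top view shows the red stud in the block's middle hole (~395,200). The plug gauge is at (388,170) and the ball pin at (403,228). The guard, raised, covers (155-290, 175-268) with its bushing at ~(220,226). I'll enlarge for accurate pixel positions.

```bash
cat > h.py <<'E'
import numpy as np, cv2
from scipy.spatial.transform import Rotation as R
from scipy.optimize import least_squares
from workcell import get_state, viewer, job, env
def cam(n,save=None):
    c=viewer.read_camera(n)
    c["R"]=cv2.Rodrigues(np.array(c["rvec"]))[0]; c["t"]=np.array(c["tvec"]).reshape(3)
    if save: cv2.imwrite(f"pics/{save}.png",c["frame"])
    return c
def ray(c,u,v):
    d=c["R"].T@np.linalg.inv(np.array(c["mtx"]))@[u,v,1]
    return -c["R"].T@c["t"], d/np.linalg.norm(d)
def atz(c,u,v,z):
    o,d=ray(c,u,v); return o+d*(z-o[2])/d[2]
def proj(c,P):
    P=np.atleast_2d(P); return cv2.projectPoints(P.astype(float),c["R"],c["t"],np.array(c["mtx"]),None)[0].reshape(-1,2)
def tri(obs):
    A=np.zeros((3,3));b=np.zeros(3)
    for c,u,v in obs:
        o,d=ray(c,u,v);M=np.eye(3)-np.outer(d,d);A+=M;b+=M@o
    return np.linalg.solve(A,b)
def crop(c,x0,y0,x1,y1,k,name):
    im=cv2.resize(c["frame"][y0:y1,x0:x1],None,fx=k,fy=k,interpolation=cv2.INTER_CUBIC)
    for x in range((x0+9)//10*10,x1,10):
        cv2.line(im,((x-x0)*k,0),((x-x0)*k,6 if x%50 else 16),(255,0,255),1)
        if x%20==0: cv2.putText(im,str(x),((x-x0)*k+2,14),0,.35,(255,0,255))
    for y in range((y0+9)//10*10,y1,10):
        cv2.line(im,(0,(y-y0)*k),(6 if y%50 else 16,(y-y0)*k),(255,0,255),1)
        if y%20==0: cv2.putText(im,str(y),(2,(y-y0)*k-2),0,.35,(255,0,255))
    cv2.imwrite(f"pics/{name}.png",im)
E
python3 - <<'E'
from h import *
t=cam("top");s=cam("scene")
crop(t,150,120,300,275,5,"t1"); crop(t,350,145,450,255,5,"t2"); crop(s,340,175,500,355,3,"s1"); crop(s,210,230,300,360,4,"s2")
print(atz(t,395,200,0.07),atz(t,220,226,0.2))
E
```

```text
[ 0.6039729  -0.19366892  0.07      ] [0.5342655  0.22058258 0.2       ]
```

View pics/t1.png

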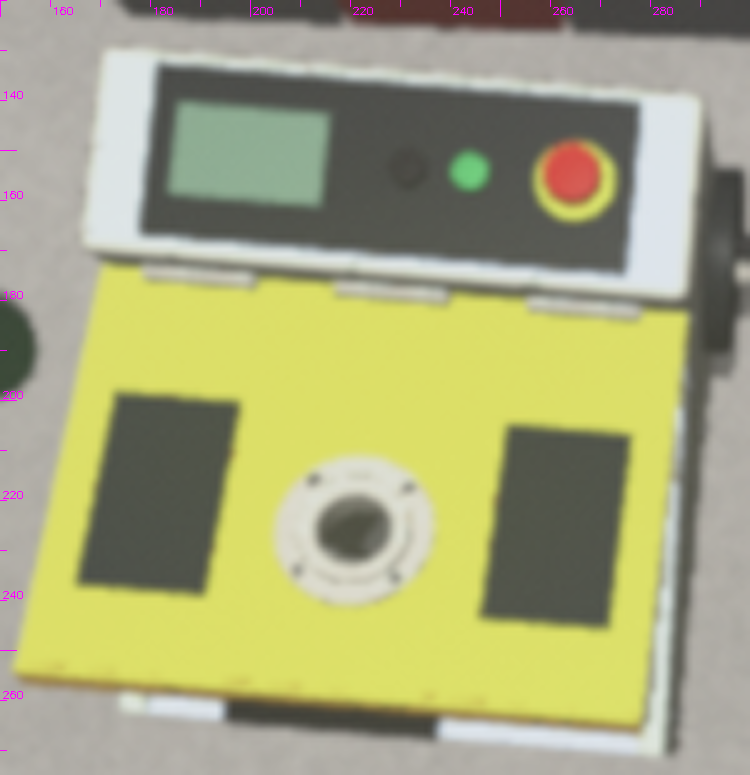

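View pics/t2.png

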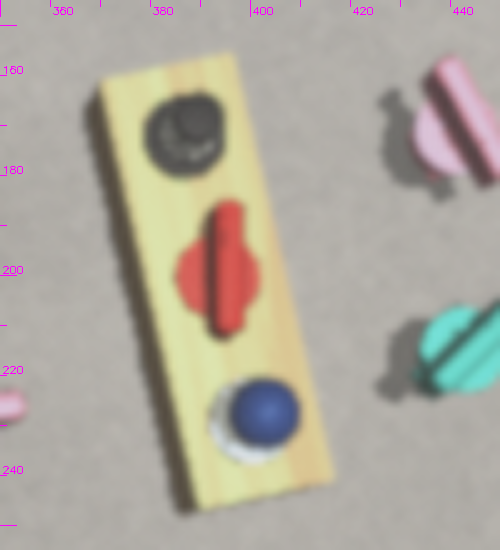

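View pics/s1.png

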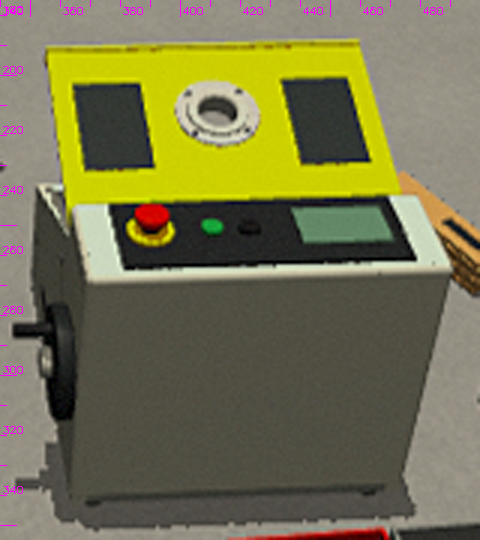

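View pics/s2.png

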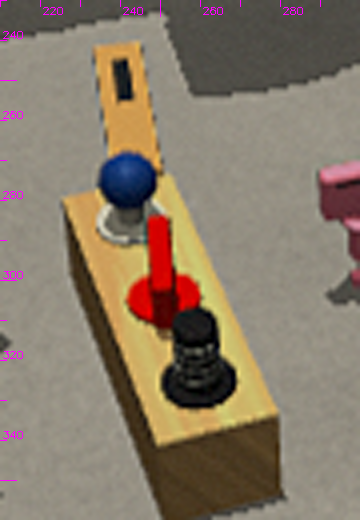

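```bash
cat >> h.py <<'E'
def guard(p):  # hx,hy,hz,yaw,open
    hx,hy,hz,yaw,op=p; t=np.radians(25)-op
    f=np.array([np.cos(yaw),np.sin(yaw),0]); x=np.cos(t)*f+np.array([0,0,np.sin(t)])
    y=np.array([-np.sin(yaw),np.cos(yaw),0]); z=np.cross(x,y)
    return np.array([hx,hy,hz]),np.c_[x,y,z]
def gp(p,loc):
    h,M=guard(p); return h+np.atleast_2d(loc)@M.T
E
python3 - <<'E'
from h import *
t=cam("top");s=cam("scene")
L=np.array([[-.19,-.13,0],[-.19,.13,0],[-.115,0,.004]])
ot=np.array([[277.8,265.5],[152.8,255],[220.7,225.6]]); os_=np.array([[355.5,191.3],[459.3,188],[412,211.5]])
def f(p):
    P=gp(p,L); return np.r_[(proj(t,P)-ot).ravel(),(proj(s,P)-os_).ravel(),(p[2]-.208)/.003]
r=least_squares(f,[.63,.22,.208,-.05,.6]);print(r.x.round(4),r.fun.round(1))
p=r.x; np.save("g.npy",p)
C=proj(t,gp(p,[[0,.13,0],[0,-.13,0]]));print(C.round(1), proj(s,gp(p,[[0,.13,0],[0,-.13,0]])).round(1))
print("tri bore",tri([(t,*ot[2]),(s,*os_[2])]))
# block
c=np.array([atz(t,u,v,.066) for u,v in [(369.5,161),(395.5,156),(414.5,242),(388.5,247)]]);print(c.round(4),c.mean(0),np.linalg.norm(c-np.roll(c,1,0),axis=1))
d=c[1]+c[0]-c[2]-c[3];print("yaw",np.degrees(np.arctan2(d[1],d[0])))
print("flange",atz(t,393.5,200.2,.0705))
print("wing ends top",atz(t,396,186,.1065),atz(t,395,210,.1065))
E
```

```text
[ 0.6403  0.1998  0.2076 -0.1077  0.6914] [-0.2 -0.1 -0.3 -0.1 -0.5  0.  -0.7 -0.3 -0.5  0.6  0.1 -0.2 -0.1]
[[169.8 172.9]
 [286.9 182.7]] [[476.2 248.5]
 [362.9 251.8]]
tri bore [0.53081532 0.2111007  0.23989693]
[[ 0.7066 -0.1333  0.066 ]
 [ 0.7181 -0.2002  0.066 ]
 [ 0.4968 -0.2393  0.066 ]
 [ 0.4858 -0.1734  0.066 ]] [ 0.60185082 -0.18654031  0.066     ] [0.22440899 0.06790434 0.22469254 0.06681891]
yaw 10.16662302064391
flange [ 0.60347227 -0.18976443  0.0705    ]
wing ends top [ 0.63267468 -0.19048281  0.1065    ] [ 0.57354308 -0.18570168  0.1065    ]
```

```bash
cat >> h.py <<'E'
def cur():
    s=get_state(); q=s["orientation"]; return np.array(s["tcp_pos"]),R.from_quat([q[1],q[2],q[3],q[0]])
def rel(pos,rot,ref=None):
    p,r=ref or cur(); 
    return np.r_[r.inv().apply(np.array(pos)-p)*1000,(r.inv()*rot).as_rotvec(degrees=True)].round(1)
def down(yaw): # tool x down, tool y at yaw deg
    a=np.radians(yaw);x=np.array([0,0,-1.]);y=np.array([np.cos(a),np.sin(a),0]);return R.from_matrix(np.c_[x,y,np.cross(x,y)])
E
python3 - <<'E'
from h import *
p,r=cur(); print(r.as_matrix().round(3)); M=r.as_matrix(); print("tool y yaw",np.degrees(np.arctan2(M[1,1],M[0,1])), np.degrees(get_state()["joint_pos"]))
w=cam("wrist"); o=-w["R"].T@w["t"]; print("cam in tool",r.inv().apply(o-p), "cam axes in tool (cols)",(M.T@w["R"].T).round(3))
E
```

```text
[[-0.     0.266 -0.964]
 [ 0.    -0.964 -0.266]
 [-1.    -0.    -0.   ]]
tool y yaw -74.60111740906372 [-8.25983120e+01  1.79582705e+01  2.62756908e+00  7.46884303e+01
 -3.01484896e-04  8.20028059e+01]
cam in tool [-0.14243134  0.00033662 -0.06620045] cam axes in tool (cols) [[ 0.001 -0.263  0.965]
 [ 1.     0.001 -0.001]
 [-0.001  0.965  0.263]]
```

```bash
python3 - <<'E'
from h import *
p,r=cur()
print(rel([.36,-.37,.30],down(5)), rel([.565,-.187,.31],down(85)))
from scipy.spatial.transform import Slerp
E
```

```text
[ -68.8 -122.7 -248.8  -79.6   -0.     0. ] [ -78.8 -244.6 -495.1 -159.6   -0.     0. ]
```

>>> {"api": "send_rows", "payload": {
  "plan": [
    [-15,-20,-40,-9,0,0],
    [-32,-45,-90,-18,0,0],
    [-50,-70,-145,-28,0,0],
    [-70,-95,-195,-38,0,0],
    [-79,-120,-245,-48,0,0],
    [-79,-147,-297,-58,0,0],
    [-79,-172,-347,-68,0,0],
    [-79,-196,-396,-78,0,0],
    [-79,-220,-445,-88,0,0],
    [-79,-245,-495,-98,0,0]
  ],
  "claw": 85,
  "newtons": 60
}}

```text
clock: 1.65
tcp_pos: [0.5661, -0.1854, 0.3105]
orientation: [0.592, 0.386, 0.592, -0.387]
wrist_force: [0.7, -1.6, -0.2]
finger_gap: 0.0848
```

```bash
python3 - <<'E'
from h import *
p,r=cur();print(p,rel([.565,-.187,.31],down(85)),get_state()["joint_pos"],get_state()["clock"])
cam("wrist","w1")
E
```

```text
[ 0.56611174 -0.18543404  0.31047927] [  0.5  -1.6   1.  -61.3   0.    0. ] [-4.51108970e-01  3.50236169e-01  2.90264572e-01  1.51010062e+00
 -2.65657945e-04  7.05593663e-01] 1.65
```

View pics/w1.png

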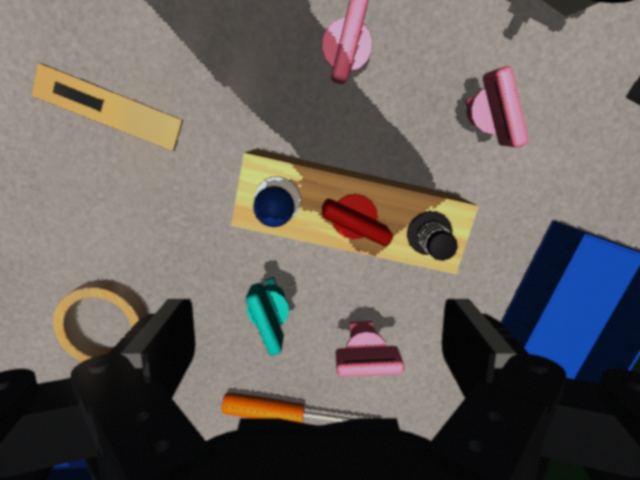

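```bash
cat >> h.py <<'E'
def studpts(x,y,yaw):
    a=np.radians(yaw);u=np.array([np.cos(a),np.sin(a),0]);v=np.array([-u[1],u[0],0]);b=np.array([x,y,0])
    th=np.linspace(0,2*np.pi,60)
    fl=[b+[0,0,.0705]+.022*(np.cos(t)*u+np.sin(t)*v) for t in th]
    w=[b+[0,0,zz]+sx*.033*u+sy*.007*v for zz in(.1065,) for sx,sy in((1,1),(1,-1),(-1,-1),(-1,1))]
    w2=[b+[0,0,zz]+sx*.033*u+sy*.007*v for zz in(.0705,) for sx,sy in((1,1),(1,-1),(-1,-1),(-1,1))]
    return np.array(fl),np.array(w),np.array(w2)
def overlay(c,x,y,yaw,x0,y0,x1,y1,k,name):
    im=cv2.resize(c["frame"][y0:y1,x0:x1],None,fx=k,fy=k,interpolation=cv2.INTER_CUBIC)
    for P,col in zip(studpts(x,y,yaw),((0,255,0),(255,255,0),(255,0,255))):
        q=((proj(c,P)-[x0,y0])*k).astype(np.int32); cv2.polylines(im,[q],True,col,1)
    cv2.imwrite(f"pics/{name}.png",im)
E
python3 - <<'E'
from h import *
w=cam("wrist");t=cam("top");s=cam("scene")
crop(w,300,170,480,290,4,"w1c")
a,b=atz(w,325,207,.1065),atz(w,388,240,.1065);print(a,b,(a+b)/2,np.degrees(np.arctan2(*(a-b)[1::-1])), atz(w,356,216,.0705))
overlay(w,.602,-.1885,-6,300,170,440,280,5,"ow");overlay(t,.602,-.1885,-6,360,150,440,250,5,"ot")
E
```

```text
[ 0.57658627 -0.18011243  0.1065    ] [ 0.63810042 -0.18401275  0.1065    ] [ 0.60734334 -0.18206259  0.1065    ] 176.3720022680506 [ 0.61017194 -0.18207265  0.0705    ]
```

View pics/ow.png

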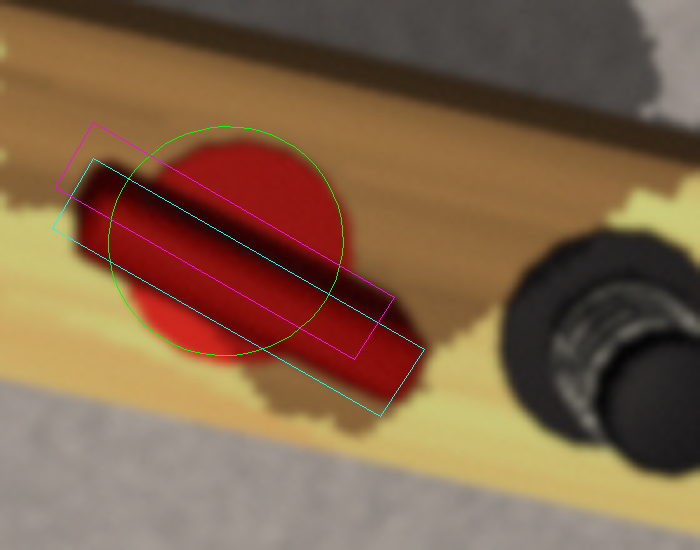

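View pics/ot.png

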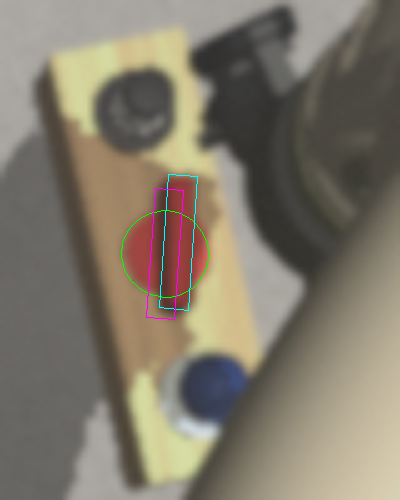

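```bash
python3 - <<'E'
from h import *
g=np.load("g.npy");g0=g.copy();g0[4]=0
print(gp(g,[-.17,0,0]),gp(g0,[-.17,0,0]),gp(g0,[-.115,0,.004]))
p,r=cur();print(rel([.483,.217,.30],down(85)),rel([.483,.217,.15],down(85)))
E
```

```text
[[0.47671268 0.21750707 0.2504641 ]] [[0.48708087 0.21638577 0.13573042]] [[0.53495815 0.21120795 0.16259965]]
[   9.9   85.  -402.2  -61.5   -0.     0. ] [ 159.9   85.2 -402.2  -61.5   -0.     0. ]
```

>>> {"api": "send_rows", "payload": {
  "plan": [
    [0,8,-40,-6,0,0],
    [0,19,-90,-13,0,0],
    [0,31,-145,-20,0,0],
    [0,42,-200,-28,0,0],
    [0,54,-255,-36,0,0],
    [0,65,-305,-44,0,0],
    [0,75,-355,-52,0,0],
    [5,85,-402,-61,0,0],
    [20,85,-402,-61,0,0],
    [35,85,-402,-61,0,0]
  ],
  "claw": 0
}}

```text
clock: 3.1
tcp_pos: [0.4832, 0.2147, 0.2746]
orientation: [0.706, 0.035, 0.706, -0.036]
wrist_force: [0.1, 0.1, 0.5]
finger_gap: -0.0003
```

```bash
python3 - <<'E'
from h import *
p,r=cur();print(p,rel([.487,.217,.136],down(85)))
cam("wrist","w2")
E
```

```text
[0.48321702 0.2146789  0.2745516 ] [138.6   2.8   3.5  -0.8   0.    0. ]
```

View pics/w2.png

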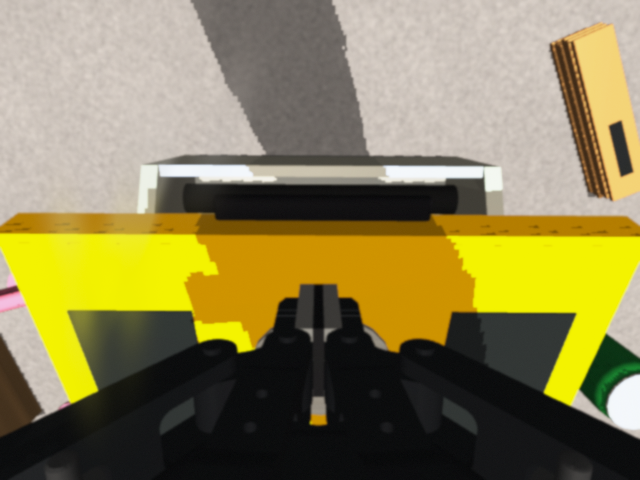

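>>> {"api": "send_rows", "payload": {
  "plan": [
    [12,0,0,0,0,0],
    [26,1,0,0,0,0],
    [40,1,1,0,0,0],
    [54,2,1,0,0,0],
    [68,2,2,0,0,0],
    [82,2,2,0,0,0],
    [96,2,3,0,0,0],
    [110,2,3,0,0,0],
    [122,2,3,0,0,0],
    [132,2,3,0,0,0]
  ]
}}

```text
clock: 4.4
tcp_pos: [0.4862, 0.2176, 0.1424]
orientation: [0.706, 0.034, 0.706, -0.035]
wrist_force: [0.5, -0.5, 2.7]
finger_gap: -0.0001
```

>>> {"api": "send_rows", "payload": {
  "plan": [
    [2,0,0,0,0,0],
    [4,0,0,0,0,0],
    [6,0,0,0,0,0],
    [7,0,0,0,0,0],
    [8,0,0,0,0,0],
    [9,0,0,0,0,0],
    [10,0,0,0,0,0],
    [11,0,0,0,0,0],
    [11,0,0,0,0,0],
    [11,0,0,0,0,0]
  ]
}}

```text
clock: 5.65
tcp_pos: [0.4867, 0.2176, 0.138]
orientation: [0.708, 0.035, 0.705, -0.034]
wrist_force: [-12.0, -4.8, 36.9]
finger_gap: 0.0001
```

>>> {"api": "send_rows", "payload": {
  "plan": [
    [-5,0,0,0,0,0],
    [-15,0,0,0,0,0],
    [-40,0,0,0,0,0],
    [-80,0,0,0,0,0],
    [-120,0,0,0,0,0],
    [-150,0,0,0,0,0],
    [-150,20,10,0,0,0],
    [-150,-10,25,0,0,0],
    [-150,-40,25,0,0,0],
    [-150,-70,25,0,0,0]
  ],
  "claw": 85
}}

```text
clock: 6.9
tcp_pos: [0.5045, 0.1448, 0.2818]
orientation: [0.706, 0.034, 0.707, -0.035]
wrist_force: [0.4, -0.7, -0.1]
finger_gap: 0.085
```

```bash
python3 - <<'E'
from h import *
p,r=cur();print(p,get_state()["wrist_force"],get_state()["joint_pos"])
cam("wrist","w3");cam("top","t3")
E
```

```text
[0.50445953 0.14478931 0.2818277 ] [ 0.42351501 -0.70485547 -0.10583124] [ 1.26547428e-01  2.06436948e-01  2.75207695e-02  1.39287286e+00
 -1.20893683e-04  2.23916036e-01]
```

View pics/w3.png

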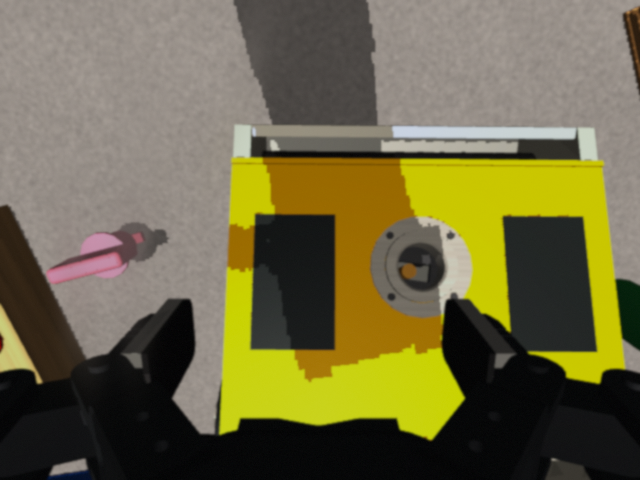

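View pics/t3.png

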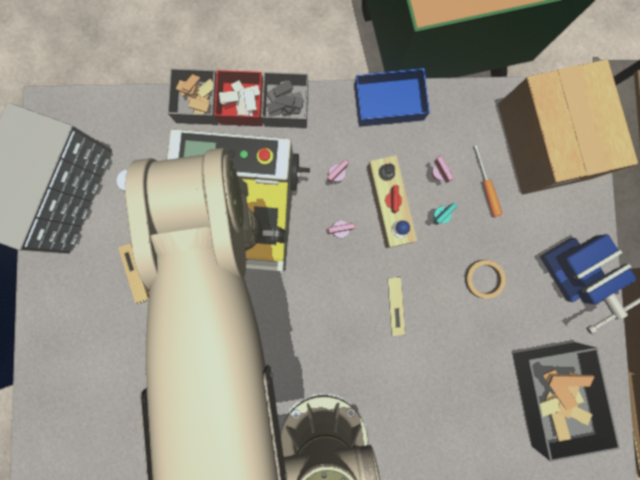

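```bash
python3 - <<'E'
from h import *
w=cam("wrist")
g=np.load("g.npy");g[4]=0
crop(w,360,205,485,325,6,"w3c")
th=np.linspace(0,2*np.pi,40)
im=cv2.imread("pics/w3c.png")
for rr,z in((.01575,.004),(.024,.004),(.01575,-.016)):
    q=(proj(w,gp(g,np.c_[-.115+rr*np.cos(th),rr*np.sin(th),z+0*th]))-[360,205])*6
    cv2.polylines(im,[q.astype(np.int32)],True,(0,255,0),1)
cv2.imwrite("pics/w3c.png",im)
print(proj(w,gp(g,[[-.19,-.13,0],[-.19,.13,0]])))
E
```

```text
[[234.67189422 156.80790291]
 [603.96633694 159.70779865]]
```

View pics/w3c.png

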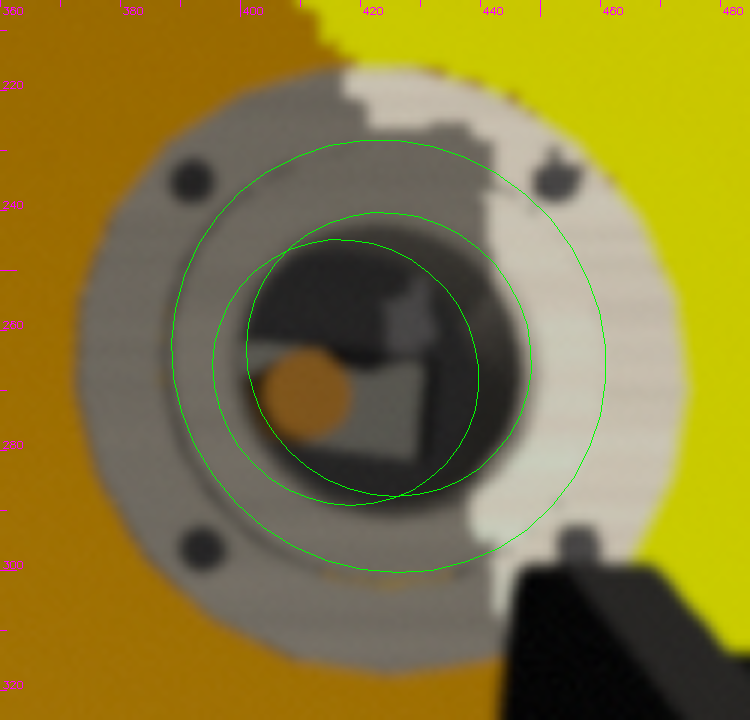

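```bash
python3 - <<'E'
from h import *
w=cam("wrist");p,r=cur()
RT=r.inv().as_matrix()@w["R"].T; ot=r.inv().apply(-w["R"].T@w["t"]-p)
np.savez("camtool.npz",RT=RT,ot=ot)
g=np.load("g.npy");g[4]=0
h,M=guard(g);b=gp(g,[-.115,0,.004])[0]
zc=-M[:,2]; yc=M[:,0]; xc=np.cross(yc,zc); print(xc)  # image down = up the guard
Rt=R.from_matrix(np.c_[xc,yc,zc]@RT.T); pos=b-.25*zc-Rt.apply(ot)
print(pos,rel(pos,Rt)); m=Rt.as_matrix();print(m.round(2))
E
```

```text
[0.10752072 0.99420284 0.        ]
[0.51913525 0.21394147 0.2602587 ] [22.  69.7  7.7  0.5 -9.9 -0.1]
[[ 0.17  0.11  0.98]
 [-0.02  0.99 -0.11]
 [-0.99  0.    0.17]]
```

>>> {"api": "send_rows", "payload": {
  "plan": [
    [2,8,1,0,-1,0],
    [5,20,2,0,-3,0],
    [9,33,4,0,-5,0],
    [13,46,5,0,-7,0],
    [18,60,7,0,-9,0],
    [22,70,8,0.5,-10,0],
    [22,70,8,0.5,-10,0],
    [22,70,8,0.5,-10,0],
    [22,70,8,0.5,-10,0],
    [22,70,8,0.5,-10,0]
  ]
}}

```text
clock: 8.35
tcp_pos: [0.5195, 0.214, 0.2604]
orientation: [0.765, 0.035, 0.642, -0.041]
wrist_force: [-0.2, -0.3, -0.7]
finger_gap: 0.0846
```

```bash
python3 - <<'E'
from h import *
w=cam("wrist","w4")
g=np.load("g.npy");g[4]=0
crop(w,260,175,380,295,6,"w4c")
print(proj(w,gp(g,[[-.115,0,.004],[-.115,0,-.034],[-.115,.01,.004],[-.19,-.13,0],[-.19,.13,0]])).round(1))
E
```

```text
[[316.4 234.8]
 [316.5 234.9]
 [333.  234.8]
 [102.9 111.5]
 [529.7 112. ]]
```

View pics/w4c.png

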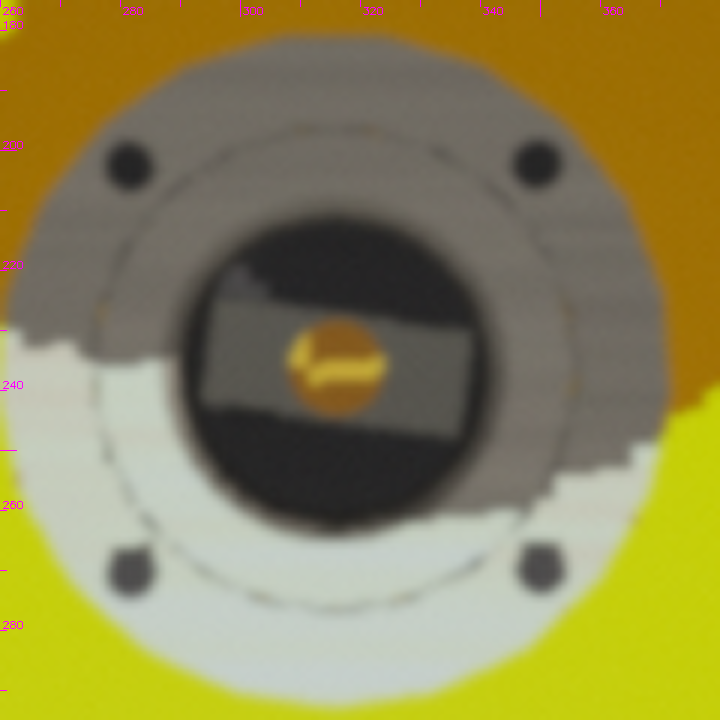

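View pics/w4.png

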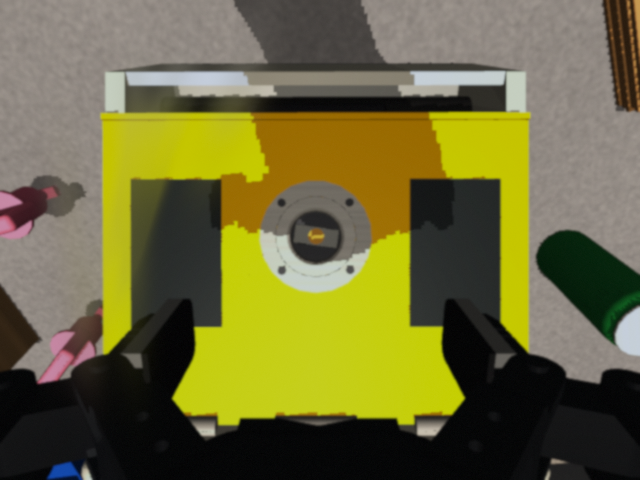

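```bash
python3 - <<'E'
from h import *
p,r=cur();print(rel([.56,.03,.30],down(85)),rel([.597,-.189,.23],down(85)))
E
```

```text
[-2.870e+01 -1.787e+02  6.600e+01 -1.100e+00  1.000e+01  1.000e-01] [ 5.050e+01 -3.925e+02  1.131e+02 -1.100e+00  1.000e+01  1.000e-01]
```

>>> {"api": "send_rows", "payload": {
  "plan": [
    [-30,-10,3,0,1,0],
    [-40,-45,10,0,3,0],
    [-38,-95,28,0,5,0],
    [-33,-145,48,0,7,0],
    [-28,-195,68,0,9,0],
    [-20,-245,85,0,10,0],
    [-5,-300,95,-1,10,0],
    [15,-350,105,-1,10,0],
    [40,-392,112,-1,10,0],
    [50,-392,113,-1,10,0]
  ]
}}

```text
clock: 9.65
tcp_pos: [0.5963, -0.1914, 0.228]
orientation: [0.705, 0.033, 0.707, -0.033]
wrist_force: [-0.1, 0.6, -0.4]
finger_gap: 0.0851
```

```bash
python3 - <<'E'
from h import *
p,r=cur();print(p,get_state()["joint_pos"])
w=cam("wrist","w5")
overlay(w,.6035,-.189,-5.5,240,160,400,310,5,"ow5")
crop(w,240,160,400,310,5,"w5c")
E
```

```text
[ 0.59627387 -0.19144296  0.22804963] [-4.38160417e-01  4.18226034e-01  1.90555676e-01  1.34515816e+00
 -1.24692595e-03 -3.44055021e-01]
```

View pics/ow5.png

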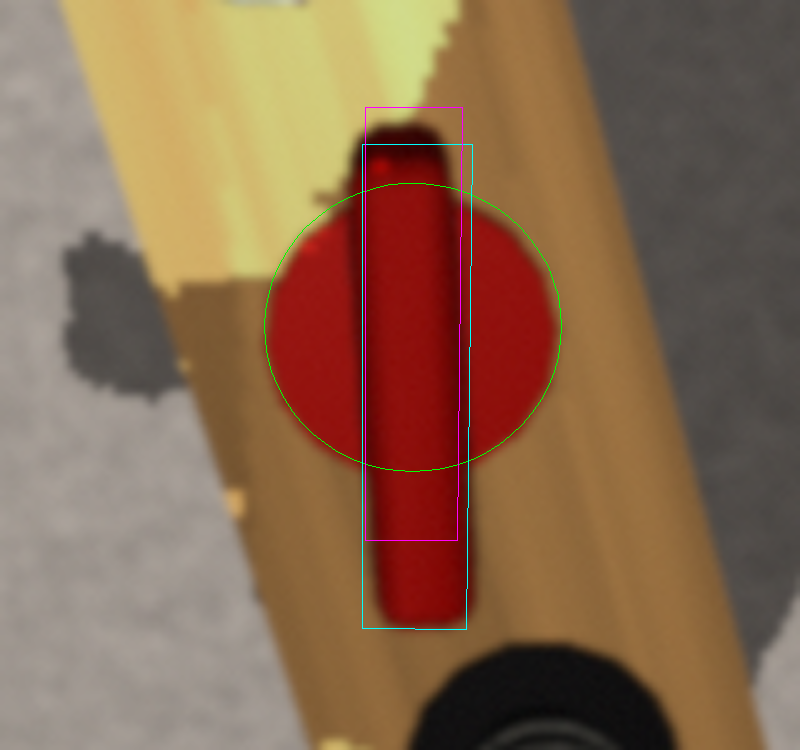

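View pics/w5.png

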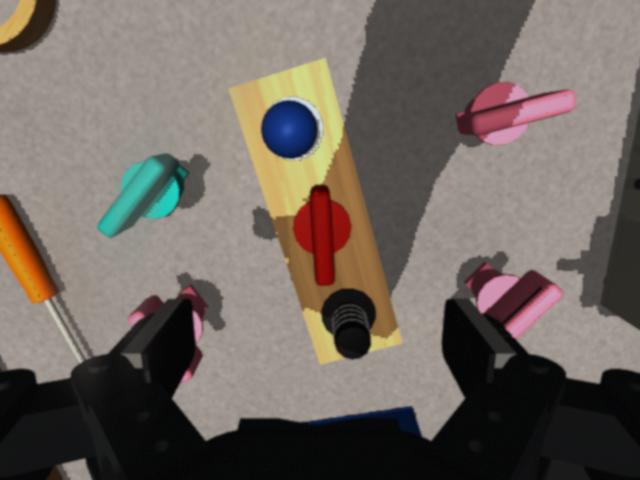

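```bash
python3 - <<'E'
from h import *
w=cam("wrist");overlay(w,.6032,-.1895,-2.2,240,160,400,310,5,"ow6")
print(rel([.6032,-.1895,.078],down(87.8)))
E
```

```text
[150.7  -0.7   7.5  -3.   -0.2  -0. ]
```

View pics/ow6.png

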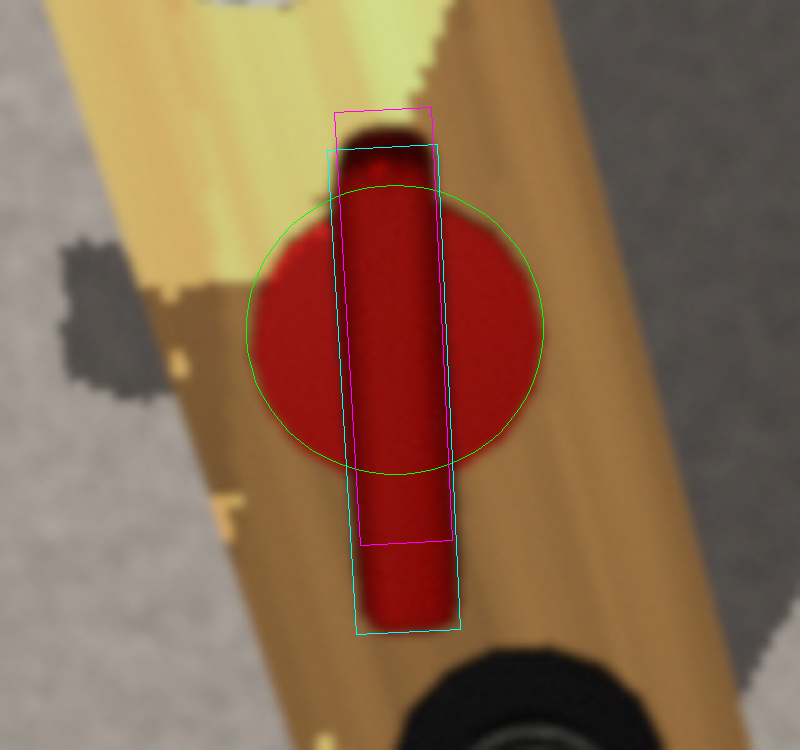

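>>> {"api": "send_rows", "payload": {
  "plan": [
    [15,0,2,-1,0,0],
    [40,0,5,-2,0,0],
    [70,0,7,-3,0,0],
    [95,0,7.5,-3,0,0],
    [115,0,7.5,-3,0,0],
    [130,0,7.5,-3,0,0],
    [140,0,7.5,-3,0,0],
    [147,0,7.5,-3,0,0],
    [150,0,7.5,-3,0,0],
    [150,0,7.5,-3,0,0]
  ]
}}

```text
clock: 11.0
tcp_pos: [0.6045, -0.189, 0.0806]
orientation: [0.707, 0.013, 0.707, -0.013]
wrist_force: [0.2, -1.1, -0.9]
finger_gap: 0.0852
```

>>> {"api": "send_rows", "payload": {
  "plan": [
    [0,0,0,0,0,0],
    [0,0,0,0,0,0],
    [0,0,0,0,0,0],
    [0,0,0,0,0,0],
    [0,0,0,0,0,0],
    [0,0,0,0,0,0],
    [0,0,0,0,0,0],
    [0,0,0,0,0,0],
    [0,0,0,0,0,0],
    [0,0,0,0,0,0]
  ],
  "claw": 0,
  "newtons": 60
}}

```text
clock: 12.25
tcp_pos: [0.6045, -0.1889, 0.0806]
orientation: [0.707, 0.013, 0.707, -0.013]
wrist_force: [-0.3, -0.6, 3.0]
finger_gap: 0.0133
```

```bash
python3 - <<'E'
from h import *
p,r=cur();print(p,r.as_matrix().round(3),get_state()["wrist_force"],get_state()["ft_torque"])
w=cam("wrist","w7")
E
```

```text
[ 0.60449125 -0.1889161   0.0806001 ] [[ 0.     0.037  0.999]
 [-0.001  0.999 -0.037]
 [-1.    -0.001  0.   ]] [-0.25582132 -0.64414722  3.04557487] [0.09105587 0.07737964 0.00730725]
```

View pics/w7.png

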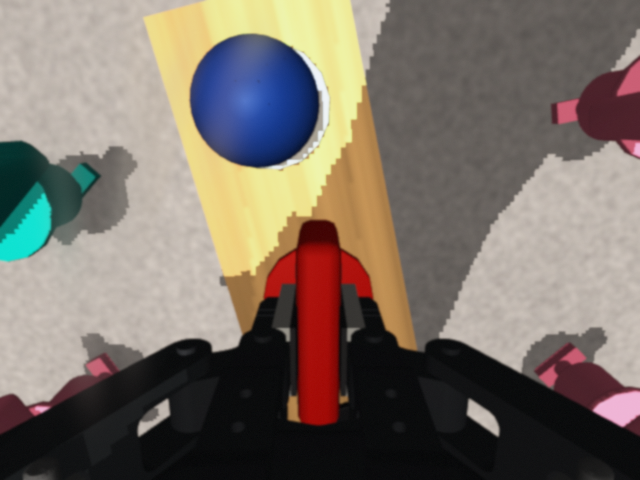

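```bash
python3 - <<'E'
from h import *
w=cam("wrist");overlay(w,.6032,-.189,-2.1,220,190,420,440,3,"ow8")
E
```

```text
(no output)
```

View pics/ow8.png

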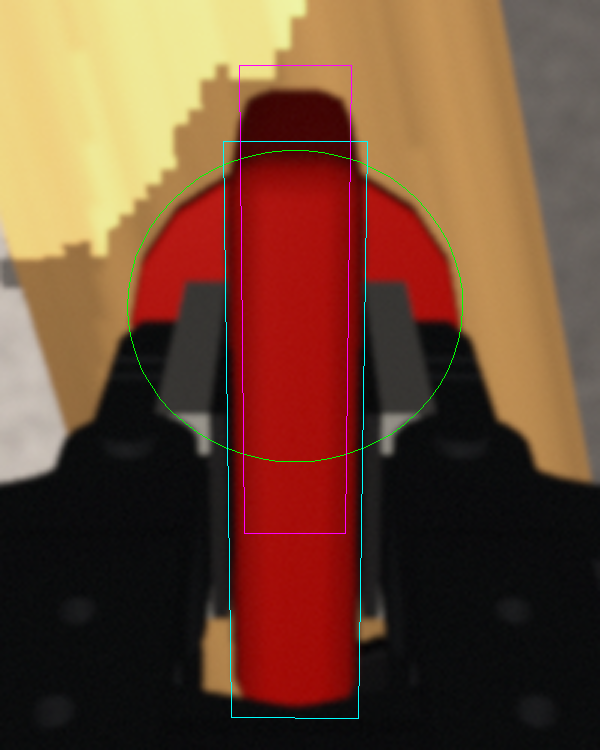

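```bash
cat >> h.py <<'E'
def ins(depth,ang=7.7,dx=.0012,dy=-.0003,foot=.0721,oz=.0010):
    """TCP pose with stud foot at 'depth' (m) below mouth; ang = wing dir from bore y toward bore x (deg)"""
    g=np.load("g.npy");g[4]=0;h,M=guard(g);b=gp(g,[-.115,0,.004])[0];bx,by,bz=M.T
    a=np.radians(ang);s=np.cos(a)*by+np.sin(a)*bx;x=-bz;y=np.cross(s,x)
    Rt=R.from_matrix(np.c_[x,y,s]); ax=b+dx*bx+dy*by
    return ax+bz*(foot-depth)+oz*s, Rt
E
python3 - <<'E'
from h import *
ref=cur()
p,Rt=ins(-.02); print(p)
p1=np.array([.604,-.189,.24]);print("up",rel(p1,ref[1]))
p2=np.array([.52,.09,.30]);from scipy.spatial.transform import Slerp
print("tgt",rel(p,Rt)); S=Slerp([0,1],R.concatenate([ref[1],Rt]))
for f in np.linspace(.1,1,10): print((ref[1].inv()*S(f)).as_rotvec(degrees=True).round(1))
print(rel(p2,S(.6)))
E
```

```text
[0.49753694 0.21594998 0.24663437]
up [-159.4   -0.3   -0.4    0.     0.     0. ]
tgt [-166.5  400.5 -121.6  -76.9  -19.7  -18.4]
[-7.7 -2.  -1.8]
[-15.4  -3.9  -3.7]
[-23.1  -5.9  -5.5]
[-30.8  -7.9  -7.4]
[-38.4  -9.9  -9.2]
[-46.1 -11.8 -11.1]
[-53.8 -13.8 -12.9]
[-61.5 -15.8 -14.7]
[-69.2 -17.8 -16.6]
[-76.9 -19.7 -18.4]
[-219.7  275.4  -94.6  -46.1  -11.8  -11.1]
```

>>> {"api": "send_rows", "payload": {
  "plan": [
    [-10,0,0,0,0,0],
    [-35,0,0,0,0,0],
    [-70,0,0,0,0,0],
    [-110,0,0,0,0,0],
    [-150,0,0,0,0,0],
    [-185,15,-5,0,0,0],
    [-210,50,-20,-7,-2,-2],
    [-220,95,-35,-15,-4,-4],
    [-220,145,-50,-23,-6,-5.5],
    [-220,195,-65,-31,-8,-7.5]
  ]
}}

```text
clock: 13.6
tcp_pos: [0.5456, 0.01, 0.3003]
orientation: [0.729, -0.225, 0.633, 0.131]
wrist_force: [0.6, 1.2, -2.7]
finger_gap: 0.0129
```

```bash
python3 - <<'E'
from h import *
ref=cur();print(ref[0],get_state()["finger_gap"])
for d in (-.05,-.015):
  p,Rt=ins(d); print(rel(p,Rt))
cam("wrist","w9");cam("scene","s9")
E
```

```text
[0.54560192 0.00999098 0.30033397] 0.012914533892502397
[ -3.4 212.4  47.2 -45.7 -11.7 -10.9]
[ 30.3 209.2  56.  -45.7 -11.7 -10.9]
```

View pics/w9.png

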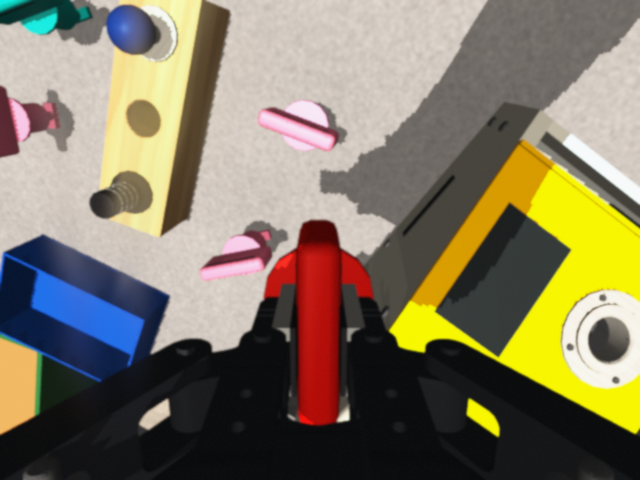

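View pics/s9.png

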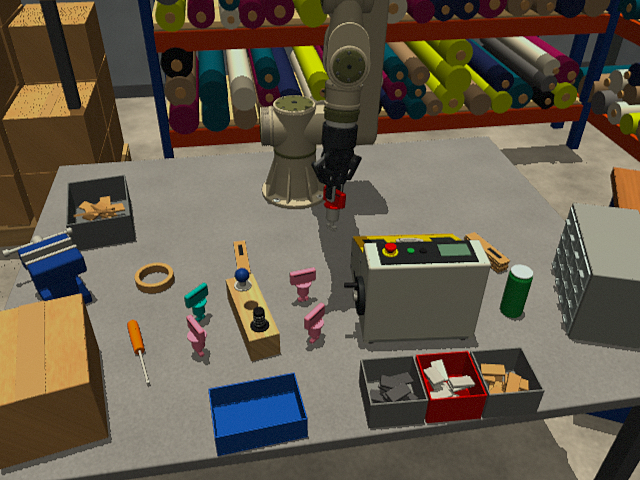

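>>> {"api": "send_rows", "payload": {
  "plan": [
    [0,20,4,-4,-1,-1],
    [-1,50,11,-11,-3,-2.5],
    [-2,85,19,-18,-4.6,-4.3],
    [-3,120,27,-26,-6.6,-6.2],
    [-4,155,35,-34,-8.7,-8.1],
    [-4,190,42,-41,-10.5,-9.8],
    [-3.5,212.5,47,-45.7,-11.7,-10.9],
    [13,211,51,-45.7,-11.7,-10.9],
    [28,209.5,55.5,-45.7,-11.7,-10.9],
    [28,209.5,55.5,-45.7,-11.7,-10.9]
  ]
}}

```text
clock: 14.95
tcp_pos: [0.4996, 0.214, 0.2425]
orientation: [0.653, -0.531, 0.437, 0.319]
wrist_force: [-0.4, 0.1, -1.9]
finger_gap: 0.0132
```

```bash
python3 - <<'E'
from h import *
ref=cur();print(ref[0],get_state()["joint_pos"])
for d in (-.015,-.005,.01): print(rel(*ins(d)))
w=cam("wrist","w10");cam("top","t10")
# overlay predicted bore mouth
im=w["frame"].copy();g=np.load("g.npy");g[4]=0;th=np.linspace(0,6.283,60)
for rr in(.01575,.024):
    q=proj(w,gp(g,np.c_[-.115+.0012+rr*np.cos(th),-.0003+rr*np.sin(th),.004+0*th]));cv2.polylines(im,[q.astype(np.int32)],True,(0,255,0),1)
cv2.imwrite("pics/w10o.png",im)
E
```

```text
[0.49955952 0.21398954 0.24254926] [ 0.36406978 -0.04035212 -0.43462997  0.7886931  -0.19415412 -0.99887655]
[ 0.4  0.5  1.7 -0.2 -0.2 -0.3]
[10.4  0.5  1.7 -0.2 -0.2 -0.3]
[25.4  0.4  1.8 -0.2 -0.2 -0.3]
```

View pics/w10o.png

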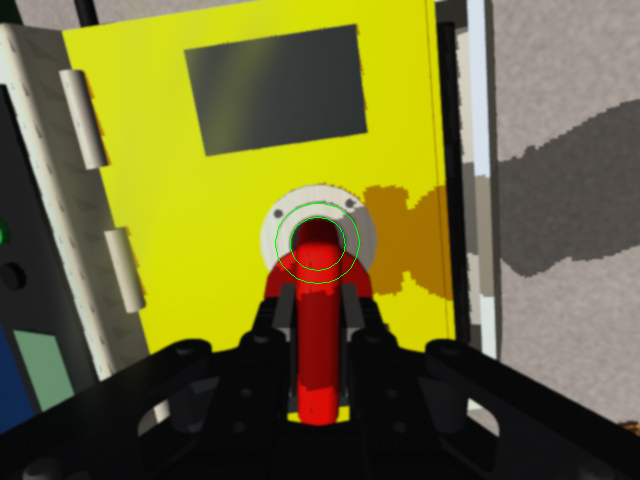

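View pics/t10.png

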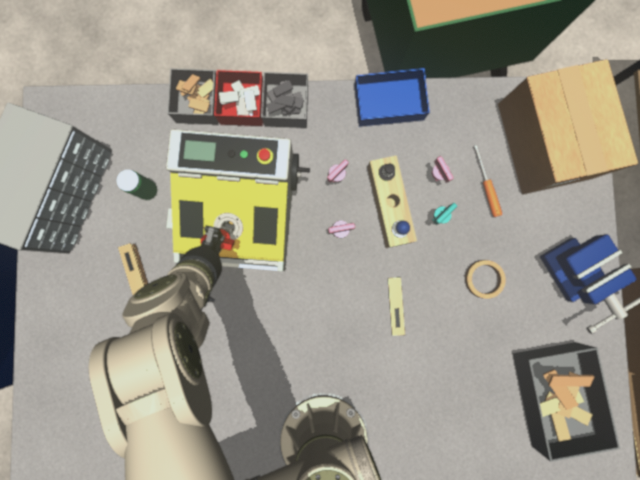

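>>> {"api": "send_rows", "payload": {
  "plan": [
    [0,0.5,1.7,0,0,0],
    [4,0.5,1.7,0,0,0],
    [9,0.5,1.7,0,0,0],
    [14,0.5,1.7,0,0,0],
    [19,0.5,1.7,0,0,0],
    [24,0.5,1.7,0,0,0],
    [28,0.5,1.7,0,0,0],
    [32,0.5,1.7,0,0,0],
    [35,0.5,1.7,0,0,0],
    [35,0.5,1.7,0,0,0]
  ]
}}

```text
clock: 16.3
tcp_pos: [0.5148, 0.2144, 0.2117]
orientation: [0.653, -0.531, 0.436, 0.318]
wrist_force: [-0.9, -4.6, -3.8]
finger_gap: 0.0131
```

```bash
cat >> h.py <<'E'
def rep():
    s=get_state();p,r=cur();print("clock",s["clock"],"gap",s["finger_gap"],"F tool",r.inv().apply(s["wrist_force"]).round(1),"T tool",r.inv().apply(s["ft_torque"]).round(2),"j6",s["joint_pos"][5].round(3))
E
python3 - <<'E'
from h import *
rep()
for d in (.02,.03): print(rel(*ins(d)))
cam("wrist","w11")
E
```

```text
clock 16.3 gap 0.01307357190497568 F tool [ 3.3  1.3 -4.9] T tool [0.03 1.21 0.68] j6 -1.01
[ 1.   0.9 -0.4 -0.2 -0.2 -0.1]
[11.   0.9 -0.4 -0.2 -0.2 -0.1]
```

View pics/w11.png

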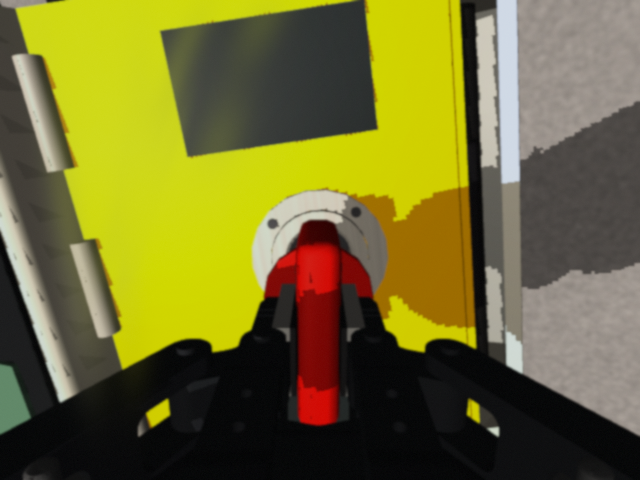

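>>> {"api": "send_rows", "payload": {
  "plan": [
    [0,0,-0.5,0,0,0],
    [0,0,-1,0,0,0],
    [0,0,-1.5,0,0,0],
    [0,0,-2,0,0,0],
    [0,0,-2,0,0,0],
    [0,0,-2,0,0,0],
    [0,0,-2,0,0,0],
    [0,0,-2,0,0,0],
    [0,0,-2,0,0,0],
    [0,0,-2,0,0,0]
  ]
}}

```text
clock: 17.6
tcp_pos: [0.515, 0.2131, 0.2127]
orientation: [0.654, -0.531, 0.435, 0.318]
wrist_force: [0.0, 0.4, -1.5]
finger_gap: 0.0131
```

```bash
python3 - <<'E'
from h import *
rep()
for d in (.02,.03): print(rel(*ins(d)))
E
```

```text
clock 17.6 gap 0.013077639432022777 F tool [1.4 0.7 0.3] T tool [-0.06  0.11  0.55] j6 -1.013
[ 1.8  1.7  0.7 -0.2 -0.1 -0. ]
[11.8  1.7  0.7 -0.2 -0.1 -0. ]
```

```bash
python3 - <<'E'
from h import *
w=cam("wrist")
im=cv2.resize(w["frame"][170:300,230:410],None,fx=4,fy=4,interpolation=cv2.INTER_CUBIC);g=np.load("g.npy");g[4]=0;th=np.linspace(0,6.283,90)
for rr,z in((.01575,.004),(.024,.004),(.033,.003)):
    q=(proj(w,gp(g,np.c_[-.115+.0012+rr*np.cos(th),-.0003+rr*np.sin(th),z+0*th]))-[230,170])*4;cv2.polylines(im,[q.astype(np.int32)],True,(0,255,0),1)
cv2.imwrite("pics/w12o.png",im)
E
```

```text
(no output)
```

View pics/w12o.png

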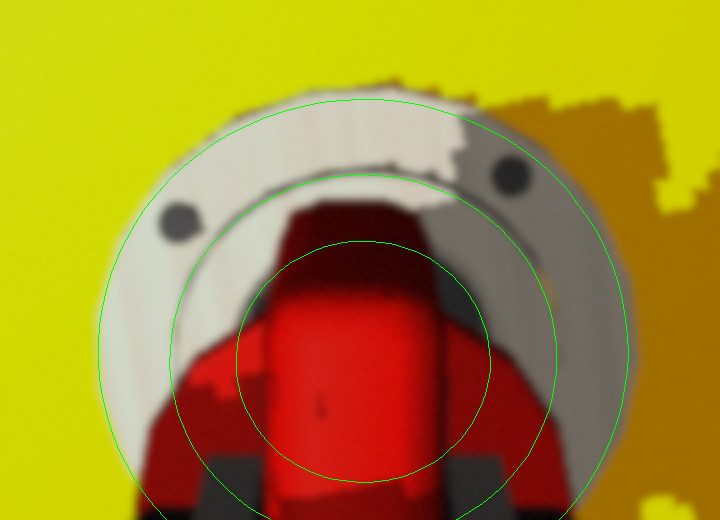

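>>> {"api": "send_rows", "payload": {
  "plan": [
    [0,1,-0.2,0,0,0],
    [0,2,-0.4,0,0,0],
    [1,2,-0.4,0,0,0],
    [2,2,-0.4,0,0,0],
    [4,2,-0.4,0,0,0],
    [6,2,-0.4,0,0,0],
    [8,2,-0.4,0,0,0],
    [9,2,-0.4,0,0,0],
    [10,2,-0.4,0,0,0],
    [10,2,-0.4,0,0,0]
  ]
}}

```text
clock: 18.9
tcp_pos: [0.5169, 0.2125, 0.2024]
orientation: [0.654, -0.531, 0.435, 0.318]
wrist_force: [0.0, -0.1, -2.5]
finger_gap: 0.013
```

```bash
python3 - <<'E'
from h import *
rep()
for d in (.02,.03): print(rel(*ins(d)))
E
```

```text
clock 18.9 gap 0.012963517168329245 F tool [ 2.3  1.  -0.2] T tool [0.03 0.1  0.54] j6 -1.016
[-8.4 -0.7  1.4 -0.2 -0.1 -0.1]
[ 1.6 -0.7  1.4 -0.2 -0.1 -0.1]
```

>>> {"api": "send_rows", "payload": {
  "plan": [
    [1,0,0,0,0,0],
    [2,0,0,0,0,0],
    [3,0,0,0,0,0],
    [4,0,0,0,0,0],
    [5,0,0,0,0,0],
    [6,0,0,0,0,0],
    [7,0,0,0,0,0],
    [8,0,0,0,0,0],
    [8,0,0,0,0,0],
    [8,0,0,0,0,0]
  ]
}}

```text
clock: 20.15
tcp_pos: [0.5203, 0.2121, 0.1951]
orientation: [0.654, -0.531, 0.435, 0.318]
wrist_force: [0.7, 0.4, -0.8]
finger_gap: 0.013
```

```bash
python3 - <<'E'
from h import *
rep()
for d in (.04,): print(rel(*ins(d)))
E
```

```text
clock 20.15 gap 0.012969810555624932 F tool [ 1.  -0.2  0.5] T tool [-0.    0.09  0.49] j6 -1.019
[ 3.6 -0.7  1.5 -0.2 -0.1 -0.1]
```

>>> {"api": "send_rows", "payload": {
  "plan": [
    [1,0,0,0,0,0],
    [2,0,0,0,0,0],
    [3,0,0,0,0,0],
    [4,0,0,0,0,0],
    [5,0,0,0,0,0],
    [6,0,0,0,0,0],
    [7,0,0,0,0,0],
    [8,0,0,0,0,0],
    [8,0,0,0,0,0],
    [8,0,0,0,0,0]
  ]
}}

```text
clock: 21.4
tcp_pos: [0.5238, 0.2118, 0.188]
orientation: [0.654, -0.531, 0.435, 0.318]
wrist_force: [-4.2, -0.6, 4.4]
finger_gap: 0.0126
```

```bash
python3 - <<'E'
from h import *
rep()
for d in (.045,): print(rel(*ins(d)))
E
```

```text
clock 21.4 gap 0.012569683580726913 F tool [-5.7  1.7 -1.3] T tool [-0.03  0.22  0.71] j6 -1.022
[ 0.7 -0.6  1.3 -0.2 -0.1 -0. ]
```

>>> {"api": "send_rows", "payload": {
  "plan": [
    [1.5,0,0,0,0,0],
    [3,0,0,0,0,0],
    [4.5,0,0,0,0,0],
    [6,0,0,0,0,0],
    [7.5,0,0,0,0,0],
    [9,0,0,0,0,0],
    [10.5,0,0,0,0,0],
    [12,0,0,0,0,0],
    [12.5,0,0,0,0,0],
    [12.5,0,0,0,0,0]
  ]
}}

```text
clock: 22.65
tcp_pos: [0.529, 0.2113, 0.1769]
orientation: [0.654, -0.531, 0.435, 0.318]
wrist_force: [-5.6, -0.2, 7.6]
finger_gap: 0.0127
```

```bash
python3 - <<'E'
from h import *
rep()
for d in (.057,): print(rel(*ins(d)))
cam("wrist","w13")
E
```

```text
clock 22.65 gap 0.012713979882699412 F tool [-9.2  1.7 -1. ] T tool [0.02 0.36 0.87] j6 -1.027
[ 0.4 -0.5  1.3 -0.2 -0.1 -0. ]
```

View pics/w13.png

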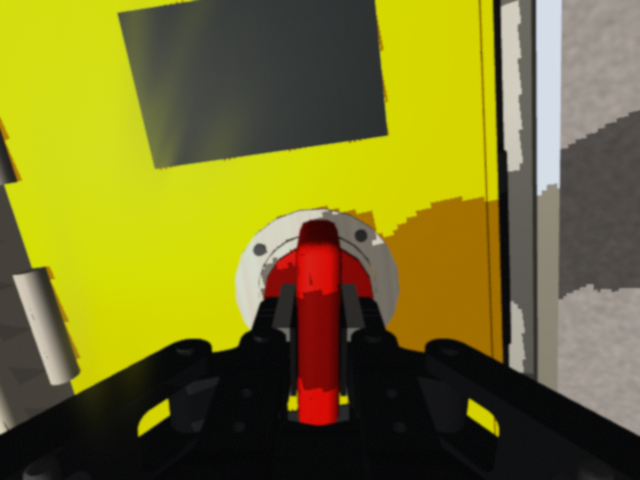

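>>> {"api": "send_rows", "payload": {
  "plan": [
    [0.5,0,0,0,0,0],
    [1,0,0,0,0,0],
    [1.5,0,0,0,0,0],
    [2,0,0,0,0,0],
    [2.5,0,0,0,0,0],
    [3,0,0,0,0,0],
    [3,0,0,0,0,0],
    [3,0,0,0,0,0],
    [3,0,0,0,0,0],
    [3,0,0,0,0,0]
  ]
}}

```text
clock: 23.95
tcp_pos: [0.5295, 0.2112, 0.1759]
orientation: [0.654, -0.532, 0.434, 0.318]
wrist_force: [-18.3, -2.0, 21.3]
finger_gap: 0.0134
```

```bash
python3 - <<'E'
from h import *
rep()
for d in (.057,): print(rel(*ins(d)))
E
```

```text
clock 23.95 gap 0.013387474883241999 F tool [-26.9   6.7  -4.9] T tool [0.06 1.08 1.84] j6 -1.028
[-0.8 -0.5  1.3 -0.2 -0.   0. ]
```

>>> {"api": "send_rows", "payload": {
  "plan": [
    [-1,0,-0.5,0,0,0],
    [-1,-0.1,-0.5,8,0,0],
    [-1,-0.3,-0.6,16,0,0],
    [-1,-0.4,-0.6,24,0,0],
    [-1,-0.5,-0.7,32,0,0],
    [-1,-0.6,-0.8,40,0,0],
    [-1,-0.7,-0.8,48,0,0],
    [-1,-0.8,-0.9,56,0,0],
    [-1,-0.8,-1,62,0,0],
    [-1,-0.8,-1,62,0,0]
  ]
}}

```text
clock: 25.2
tcp_pos: [0.5299, 0.2112, 0.1762]
orientation: [0.834, -0.118, 0.536, 0.05]
wrist_force: [-11.6, 2.6, 12.9]
finger_gap: 0.0132
```

```bash
python3 - <<'E'
from h import *
rep()
print(rel(*ins(.057,7.7-90)))
cam("wrist","w14")
E
```

```text
clock 25.2 gap 0.013171988445807059 F tool [-16.7   3.1  -4.4] T tool [0.05 1.24 0.78] j6 0.053
[-7.000e-01  7.000e-01 -8.000e-01 -1.522e+02  1.000e-01 -0.000e+00]
```

View pics/w14.png

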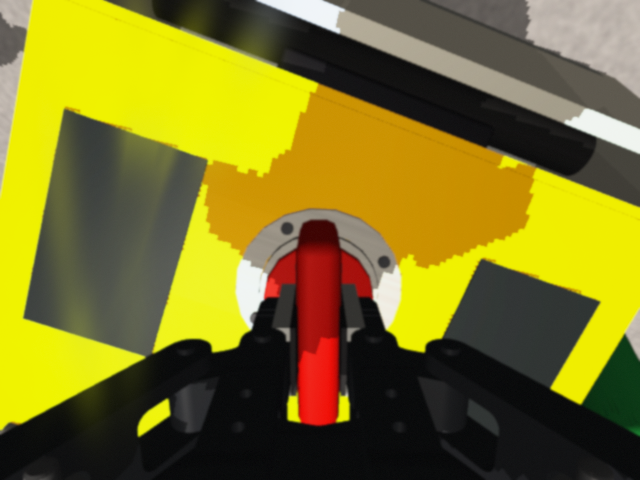

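>>> {"api": "send_rows", "payload": {
  "plan": [
    [0,0,0,6,0,0],
    [0,0,0,12,0,0],
    [0,0,0,17,0,0],
    [0,0,0,21,0,0],
    [0,0,0,24,0,0],
    [0,0,0,26,0,0],
    [0,0,0,27,0,0],
    [0,0,0,28,0,0],
    [0,0,0,28,0,0],
    [0,0,0,28,0,0]
  ]
}}

```text
clock: 26.5
tcp_pos: [0.53, 0.2116, 0.1762]
orientation: [0.838, 0.087, 0.533, -0.081]
wrist_force: [-10.5, 3.6, 12.2]
finger_gap: 0.0126
```

```bash
python3 - <<'E'
from h import *
rep()
print(rel(*ins(.057,97.7)))
E
```

```text
clock 26.5 gap 0.012594254477961597 F tool [-15.6   1.8  -5. ] T tool [-0.04  1.47  0.34] j6 0.541
[-0.7 -0.2  1.  -0.1 -0.1 -0.1]
```

>>> {"api": "send_rows", "payload": {
  "plan": [
    [0,0,0,0.5,0,0],
    [0,0,0,1,0,0],
    [0,0,0,1.5,0,0],
    [0,0,0,2,0,0],
    [0,0,0,2.5,0,0],
    [0,0,0,3,0,0],
    [0,0,0,3.5,0,0],
    [0,0,0,4,0,0],
    [0,0,0,4,0,0],
    [0,0,0,4,0,0]
  ]
}}

```text
clock: 27.75
tcp_pos: [0.53, 0.2116, 0.1762]
orientation: [0.835, 0.116, 0.529, -0.099]
wrist_force: [-11.8, 3.5, 11.9]
finger_gap: 0.0135
```

```bash
python3 - <<'E'
from h import *
rep()
print(rel(*ins(.057,97.7)))
E
```

```text
clock 27.75 gap 0.013461001934085984 F tool [-15.8   1.   -6.3] T tool [-0.09  1.49  0.22] j6 0.61
[-0.7 -0.1  1.  -4.1 -0.1 -0.1]
```

>>> {"api": "send_rows", "payload": {
  "plan": [
    [0,0,0,0.5,0,0],
    [0,0,0,1,0,0],
    [0,0,0,1.5,0,0],
    [0,0,0,2,0,0],
    [0,0,0,2.5,0,0],
    [0,0,0,3,0,0],
    [0,0,0,3.5,0,0],
    [0,0,0,4,0,0],
    [0,0,0,4,0,0],
    [0,0,0,4,0,0]
  ]
}}

```text
clock: 29.0
tcp_pos: [0.5301, 0.2115, 0.1763]
orientation: [0.83, 0.145, 0.525, -0.118]
wrist_force: [-10.5, 2.9, 12.6]
finger_gap: 0.0129
```

```bash
python3 - <<'E'
from h import *
rep()
print(rel(*ins(.057,97.7)))
cam("wrist","w15")
E
```

```text
clock 29.0 gap 0.012866132002169527 F tool [-15.9   0.5  -4.8] T tool [-0.18  1.46  0.07] j6 0.68
[-0.6  0.   0.9 -8.1 -0.  -0.1]
```

View pics/w15.png

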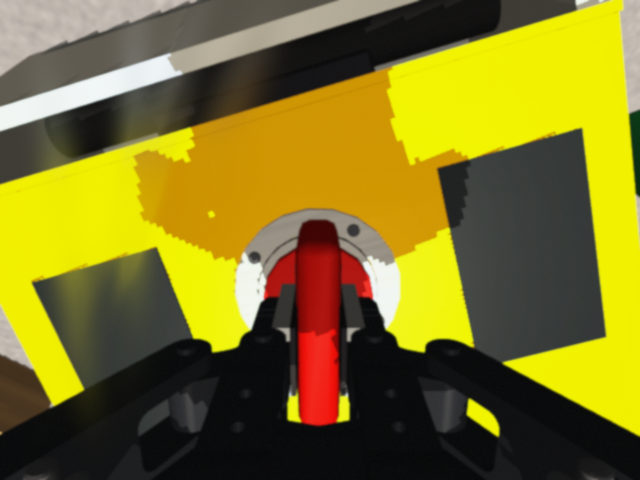

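>>> {"api": "send_rows", "payload": {
  "plan": [
    [0,0,0,0.5,0,0],
    [0,0,0,1,0,0],
    [0,0,0,1.5,0,0],
    [0,0,0,2,0,0],
    [0,0,0,2.5,0,0],
    [0,0,0,3,0,0],
    [0,0,0,3.5,0,0],
    [0,0,0,4,0,0],
    [0,0,0,4,0,0],
    [0,0,0,4,0,0]
  ]
}}

```text
clock: 30.3
tcp_pos: [0.53, 0.2115, 0.1762]
orientation: [0.825, 0.173, 0.521, -0.136]
wrist_force: [-10.6, 2.5, 12.6]
finger_gap: 0.0131
```

```bash
python3 - <<'E'
from h import *
rep()
E
```

```text
clock 30.3 gap 0.013123322900398617 F tool [-16.   -0.2  -4.7] T tool [-0.82  1.3  -0.11] j6 0.748
```

>>> {"api": "send_rows", "payload": {
  "plan": [
    [0,0,0,-1,0,0],
    [0,0,0,-2,0,0],
    [-1,0,0,-2.5,0,0],
    [-2,0,0,-2.5,0,0],
    [-3,0,0,-2.5,0,0],
    [-4,0,0,-2.5,0,0],
    [-5,0,0,-2.5,0,0],
    [-6,0,0,-2.5,0,0],
    [-6.5,0,0,-2.5,0,0],
    [-6.5,0,0,-2.5,0,0]
  ]
}}

```text
clock: 31.55
tcp_pos: [0.5279, 0.2112, 0.1803]
orientation: [0.828, 0.156, 0.524, -0.126]
wrist_force: [2.1, 5.0, -4.1]
finger_gap: 0.0128
```

```bash
python3 - <<'E'
from h import *
rep();print(rel(*ins(.053,97.7)))
E
```

```text
clock 31.55 gap 0.012765671492177411 F tool [ 4.4  4.9 -1.9] T tool [-0.27  0.69  1.31] j6 0.709
[-0.1  0.6  1.  -9.7 -0.1 -0. ]
```

>>> {"api": "send_rows", "payload": {
  "plan": [
    [0.5,0,0,0,0,0],
    [0.5,0,0,0,0,0],
    [0.5,0,0,0,0,0],
    [0.5,0,0,0,0,0],
    [0.5,0,0,0,0,0],
    [0.5,0,0,0,0,0],
    [0.5,0,0,0,0,0],
    [-5,0,0,0,0,0],
    [-20,0,0,0,0,0],
    [-50,0,0,0,0,0]
  ],
  "claw": 85
}}

```text
clock: 32.8
tcp_pos: [0.5056, 0.2123, 0.2264]
orientation: [0.827, 0.155, 0.525, -0.127]
wrist_force: [0.4, 0.3, 0.2]
finger_gap: 0.085
```

```bash
python3 - <<'E'
from h import *
rep();cam("wrist","w16")
E
```

```text
clock 32.8 gap 0.08495150905802139 F tool [-0.   0.5  0.3] T tool [ 0.04  0.37 -0.11] j6 0.729
```

View pics/w16.png

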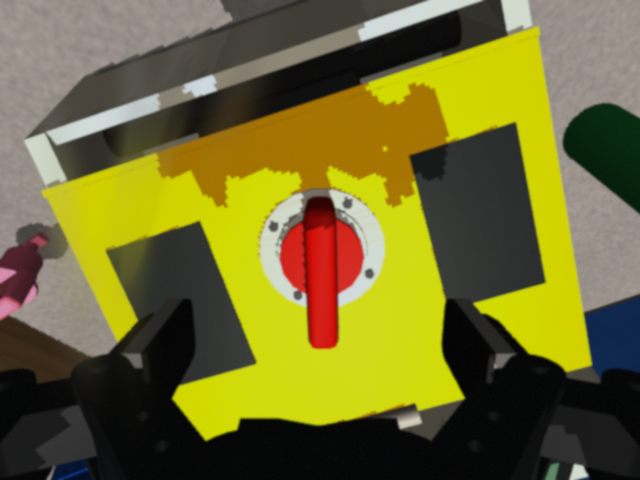

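>>> {"api": "send_rows", "payload": {
  "plan": [
    [-20,0,0,0,0,0],
    [-50,0,0,0,0,0],
    [-70,0,-10,0,0,0],
    [-80,0,-30,0,0,0],
    [-80,0,-60,0,0,0],
    [-80,0,-90,0,0,0],
    [-80,0,-120,0,0,0],
    [-80,0,-140,0,0,0],
    [-80,0,-140,0,0,0],
    [-80,0,-140,0,0,0]
  ]
}}

```text
clock: 34.1
tcp_pos: [0.3577, 0.2712, 0.2435]
orientation: [0.828, 0.156, 0.523, -0.126]
wrist_force: [-0.3, 0.1, 0.4]
finger_gap: 0.0852
```

```bash
python3 - <<'E'
from h import *
rep();w=cam("wrist","w17");t=cam("top","t17");s=cam("scene","s17")
g=np.load("g.npy");g[4]=0;th=np.linspace(0,6.283,60)
def ov(c,x0,y0,x1,y1,k,name):
    im=cv2.resize(c["frame"][y0:y1,x0:x1],None,fx=k,fy=k,interpolation=cv2.INTER_CUBIC)
    for depth,col in((.053,(0,255,0)),(.039,(255,0,255))):
        zf=.004+.062-depth; a=np.radians(97.7);u=np.array([np.sin(a),np.cos(a),0]);v=np.array([u[1],-u[0],0]);o=np.array([-.1138,-.0003,0])
        for P in (np.c_[-.1138+.022*np.cos(th),-.0003+.022*np.sin(th),zf+0*th],[o+[0,0,zf+.036]+i*.033*u+j*.007*v for i,j in((1,1),(1,-1),(-1,-1),(-1,1))]):
            q=(proj(c,gp(g,P))-[x0,y0])*k;cv2.polylines(im,[q.astype(np.int32)],True,col,1)
    cv2.imwrite(f"pics/{name}.png",im)
ov(t,180,170,300,280,6,"ot17");ov(w,0,0,640,480,1,"ow17")
print(proj(w,gp(g,[[-.115,0,.004]])))
E
```

```text
clock 34.1 gap 0.085183403142502 F tool [-0.5  0.1 -0.1] T tool [ 0.01  0.35 -0.13] j6 1.031
[[318.98278529 384.87142627]]
```

View pics/ow17.png

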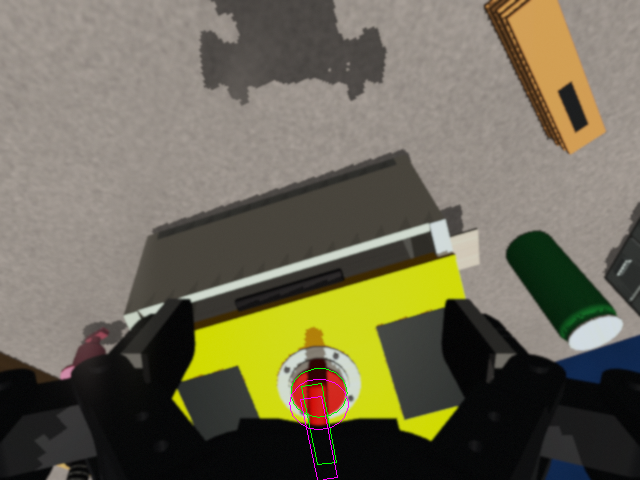

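View pics/ot17.png

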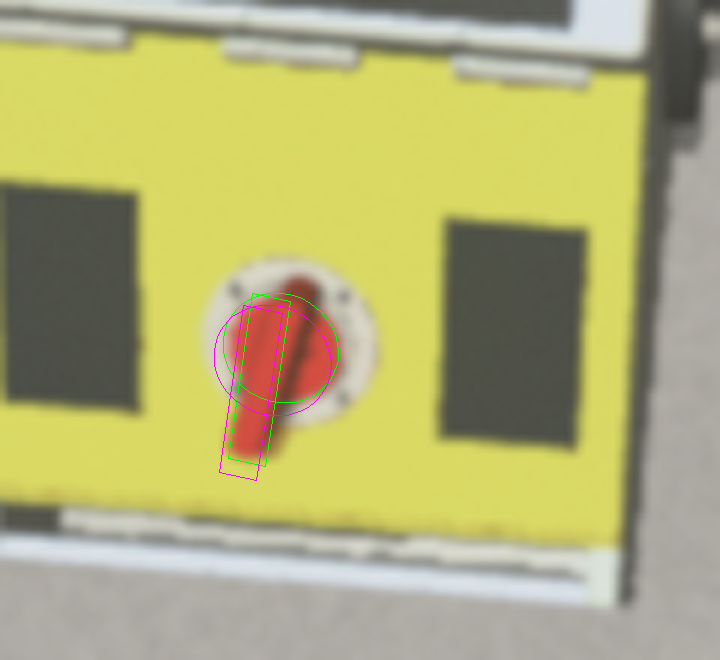

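View pics/s17.png

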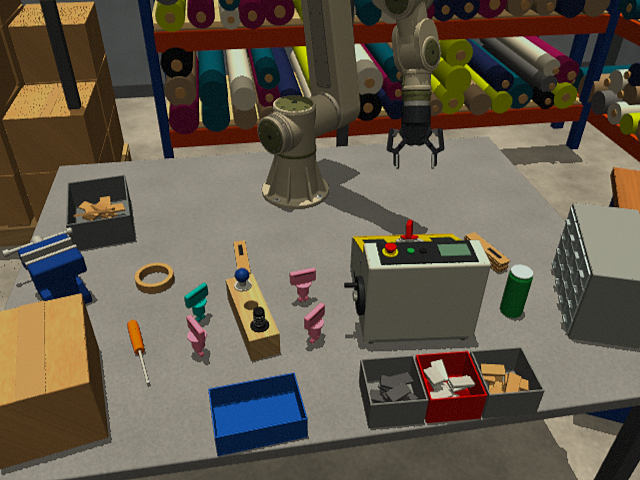

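```bash
python3 - <<'E'
from h import *
t=cam("top")
g=np.load("g.npy");g[4]=0
for d in(.057,.053,.039):
    q=proj(t,gp(g,[[-.115,0,.003],[-.115,0,.066-d],[-.115,0,.066-d+.036]]));print(d,((q[1:]-q[0])*6).round(1))
im=cv2.resize(t["frame"][205:255,205:250],None,fx=14,fy=14,interpolation=cv2.INTER_CUBIC);cv2.imwrite("pics/t18.png",im)
E
```

```text
0.057 [[ -3.4   5.2]
 [-24.9  37.4]]
0.053 [[ -5.7   8.6]
 [-27.4  41.1]]
0.039 [[-14.   21. ]
 [-36.2  54.3]]
```

View pics/t18.png

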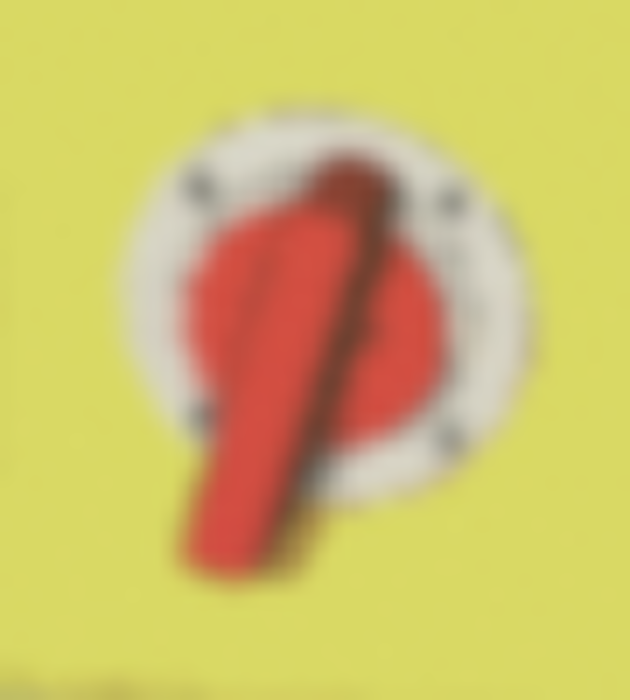

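```bash
python3 - <<'E'
from h import *
rep();job.hand_in()
E
```

```text
clock 34.3 gap 0.08518960053706792 F tool [ 0.  -0.2  0.5] T tool [ 0.02  0.35 -0.11] j6 1.031
the job is handed in; nothing more can be done
```

The guard is shut and the stud is locked in its notch. I handed the job in at 34.3 s; the hand-in reported no verdict.

- **Guard:** I pushed it down at the lip until it stopped with about 37 N on the wrist. The free edge, seen from the wrist camera afterwards, was about 1 mm from where the shut position should put it.
- **Slot direction:** A wrist picture straight down the bore showed the slot, about 8 degrees off the bore's y axis. The tee then passed through the plate against the spring alone (about 7 N, rising to about 10 N).
- **Push and turn:** I pressed the stud in until the flange met the bushing at an estimated 57.5 mm. It turned clockwise until the stop showed as a 0.8 N m rise in torque.
- **Lock:** When I eased off, the stud rose 4.6 mm to a foot depth of about 53 mm and held there against a light pull. With the gripper open and clear, the flange's offset from the bushing in the top view matched 53 mm, rather than 57 or 39.
- **Other things:** In the last scene picture the two other pins, the look-alikes and the other bench items look unmoved. I only judged that by eye.

Three readings did not line up exactly:
- **Bushing position:** My first position estimate was 1–2 mm off. The tee touched the bushing wall with about 5 N, and I corrected it before the barrel went in.
- **Stop angle:** The stop came at 98–102 degrees of tool rotation rather than 90. I put that down to play in the grip and of the tee in the slot.
- **Stop torque:** It stayed below the 1 N m at which the slot slips, though not by much.

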